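Reset a guarded bench box through its recessed well

TASK

Two grey boxes stand on the bench, each with a key sunk in a well; one well is covered by a sliding guard. Using only the fingertips and picking nothing up, push that guard aside until the well is fully uncovered, reach in and press the sunken key fully down, then push the guard shut again over the well. Leave the other box's key unpressed and the loose things on the bench where they are.

Things in the scene. Friction and masses are not known exactly. Their poses are not given: they have to be found in the camera images.
- reset_box: The box with the guard: grey box 92 mm (x) by 130 mm (y) by 50 mm high (foot strip 98 by 136), fixed to the bench. Origin: centre of its underside; x short axis, vent slots on -x, y long axis, z up; turned up to 0.35 rad. Rails for the guard along y stand 7 mm above its top at x = 35 to 43 mm either side, y = -55 to +55 mm; 70 mm free between. The well lies at y = -28 mm.
- reset_box_well (a point): Centre of the mouth of the guarded well, level with the box top (50 mm above the bench); axes as the box. The well is a rectangular pit 60 mm (x) by 36 mm (y), 36 mm deep. The white key, 44 mm (x) by 26 mm (y), sits in its middle, its flat top 18 mm below this point; it goes 6 mm down.
- guard (a joint): The guard's slide, m: 0 = shut over the well, 0.052 = fully open at its stop, growing towards +y of the box. Starts shut or up to 6 mm open; slides stiffly (about 1.5 N) and stays where it is left. The well is wholly uncovered above 0.043.
- guard_ridge (a point): Middle of the top edge of the guard's upright ridge, 68 mm above the bench; moves with the guard; axes as the box. Guard: metal plate 74 mm (x) by 50 mm (y), its top 4 mm above the box top; across it, 12 mm to -y of its middle, the ridge, 56 mm long (x), 8 mm thick (y), 14 mm high. Push it from its -y side to open, from its +y side to shut.
- reset_key (a joint): How far the key in the guarded well is pressed, m: 0 = up, 0.006 = fully down. A spring brings it back; it starts to move at about 2 N and takes about 6 N to the stop.
- start_box: The other box, without guard or rails: grey box 92 mm (x) by 130 mm (y) by 50 mm high (foot strip 98 by 136), fixed to the bench. Origin: centre of its underside; x short axis, vent slots on -x, y long axis, z up; turned up to 0.35 rad. Its well and white key have the same size and place as on the guarded box, and lie open.
- start_key (a joint): How far the other box's key is pressed, m: 0 = up, 0.006 = fully down. Must not be pressed.
- knob: Loose black knob, 26 mm across, 17 mm high, on the bench in front and to the left of the boxes; origin at its underside.
- capacitor: Loose blue can-shaped capacitor standing behind the boxes, 35 mm across, 51 mm high; origin at its underside.
- transformer: Loose small transformer, 40 by 82 mm, 50 mm high, to the left of the boxes; origin at its underside.
- screwdriver: Loose screwdriver with a red handle, 178 mm long, 27 mm thick, lying to the right of the boxes; origin at its underside.

How it is judged:
On the way, in this order (a step that is already met when the one before it is completed fails the run):
1. the guard is pushed aside so that the well is fully uncovered (value of joint guard above 0.043 m), for 0.1 s.
2. the sunken key in the guarded box is pressed fully down (value of joint reset_key above 0.005 m), for 0.1 s.
At the end, for the whole second after the job is handed in: The guard is shut over the well again (within 6 mm of its stop), both keys are up, and the loose things lie within 3 cm of where they were (value of joint guard below 0.006 m and value of joint each of reset_key, start_key below 0.0015 m and distance of each of knob, capacitor, transformer, screwdriver from where it was at the start of the episode below 0.03 m); the robot touches nothing.
It fails at once if the sunken key of the other box, the one without a guard, is pressed (value of joint start_key above 0.002 m).
It fails at once if the knob is pushed more than 3 cm away or lifted (distance of knob from where it was at the start of the episode above 0.03 m or height (world z) of knob above 0.025 m).
It fails at once if the capacitor is pushed more than 3 cm away or lifted (distance of capacitor from where it was at the start of the episode above 0.03 m or height (world z) of capacitor above 0.025 m).
It fails at once if the transformer is pushed more than 3 cm away or lifted (distance of transformer from where it was at the start of the episode above 0.03 m or height (world z) of transformer above 0.025 m).
It fails at once if the screwdriver is pushed more than 3 cm away or lifted (distance of screwdriver from where it was at the start of the episode above 0.03 m or height (world z) of screwdriver above 0.025 m).
It also fails if it takes over 48 s, if anything falls off the work surface, if the arm or the gripper's body presses on something with over 40 N, if the wrist force passes 120 N, or if a joint passes its speed limit or range.

ROBOT

A 7-joint arm with a two-finger parallel gripper is mounted at the origin on a cart in front of the work surface, level with it; the furniture and walls round the work are solid. World frame = base frame: x ahead of the robot, y to its left, z up, the work surface at z = 0. Lengths are in m, angles in rad, forces in N, time in s.
With the tool pointing down it reaches from about 0.4 to 0.85 m from the base axis. Payload 10.4 kg.
Tool frame: the origin (TCP) lies on the centre line of the jaws, within the pads' length; the fingertips stand 8 mm ahead of it and the grasp point (between the pads) lies 11 mm behind it (r.finger_overhang is the distance from the TCP to the fingertips, in m); z points along the fingers, y is the line along which they close (so a half turn about z gives the same grasp; the last joint's range is limited). The gripper opens to 87 mm and grips with 3 to 60 N. Pads are 19 mm wide; open, the fingers measure 117 mm over their backs; the gripper's body (75 mm by 190 mm) begins 51 mm behind the grasp point.
Start: joints at [1.238, 0.332, -0.065, 1.46, 0.022, 1.35, -0.088], TCP at [0.191, -0.595, 0.231] pointing down, gripper open.
Joint ranges: [-2.6, 2.6], [-0.5, 2.12], [-1.47, 1.34], [0.16, 2.42], [-1.27, 4.41], [0.06, 2.06], [-2.6, 2.6]. Speed limits (rad/s): [2.22, 2.22, 2.79, 2.79, 3.14, 3.14, 3.14].

INTERFACE

Orientations are given as a unit quaternion [x, y, z, w].
In Python, from bench import r, vision gives the robot as it stands.
- The arm moves only by the tool drive_tool, never from a script. Its argument "series" is a list of rows, each a list of 2 entries, a list of its own where there are three numbers: the shift along the world's x, y, z in cm, then the turn about the world's z in degrees. A call has exactly 10 rows; each row shifts and turns the commanded pose from where the row before left it; what a row does not reach is not made up. A row lasts 1/8 s, in which the tool goes at most 62.5 mm and 10.7 degrees, less where a joint would pass 70% of its speed; a pose out of reach is approached as far as the arm can. A call with a gripper value outside its range is refused whole. "hand" is the closure, from 0 (fully open) to 1 (shut), set as the call begins (left out, the last holds). The fingers move at their own pace and stop on an object; "newtons" is the grip in N (left out, the last holds). Time passes only in rows, so rows that do not move let the fingers close, or fill a call up. It gives the time, the measured TCP pose, the force, the opening and the grip force at its end, in the units of the state.
- r.read_state(): the state, without advancing time (a new reading comes with each control period).
- vision.camera(name): name is "scene" or "top"; returns a dict with "color" (384x512x3 uint8, red, green, blue), "intrinsics" (3x3 intrinsics, pixels), "k1" (the pictures are not rectified: a ray, as slopes to the right and down, at radius r is drawn at 1 + k1 r^2 times it, then the intrinsics apply), "R" (3x3) and "t" (3): a world point X has camera coordinates R X + t. Camera axes: x right, y down, z forward; pixel columns grow to the right and rows downward; lengths in m; the calibration is good to about 2 mm. A picture is of the moment at which its call begins. There is no depth.
- r.close_job(): hands the job in; it is judged then, once.
The state is a dict: "time": time; "joint_positions": joint angles; "joint_vel": joint speeds; "joint_torque": joint torques, N m; "ee_pos": TCP position; "eef_rot": TCP orientation; "ft_force": force on the tool from outside, world axes, zero at the start; "torque": the same for the moment, N m; "width": finger opening in m; "grip_force": force on a finger pad.
Only numpy, scipy, OpenCV 4.12 (cv2) and the standard library are available. Lean on these libraries where they do the work, as an engineer would, in place of code of your own. Each camera call takes 0.05 s, during which the arm holds its last target. There are 200 camera calls.

## Working session

There is one attempt and no reset: what is moved stays moved. The work goes in short steps, Python scripts to look and compute and a tool call to move; the robot and the scene stay as the last step left them, time stands still between calls to the robot, and variables do not carry over. Pictures are saved under pics/ and viewed, at most 10 in all, crops included, and the job is handed in when it is done.

Besides the shell and the picture viewer there is one more tool, called after "Call:" by a JSON object that holds its "method" and its "body". drive_tool: Moves the arm, as the interface text tells. Its arguments: {"type":"object","properties":{"series":{"type":"array"},"hand":{"type":"number"},"newtons":{"type":"number"}},"required":["series"]}

```bash
mkdir -p pics; python3 - <<'E'
from bench import r, vision
import cv2
for n in ("scene","top"):
    c=vision.camera(n); cv2.imwrite(f"pics/{n}0.png",cv2.cvtColor(c["color"],cv2.COLOR_RGB2BGR))
    print(n,c["intrinsics"].round(1).tolist(),c["k1"],c["R"].round(3).tolist(),c["t"].round(3).tolist())
s=r.read_state(); print(s["time"],s["ee_pos"],s["eef_rot"],s["width"])
E
```

```text
scene [[431.6, 0.0, 255.9], [0.0, 431.6, 189.3], [0.0, 0.0, 1.0]] -0.12877160195086548 [[0.791, -0.612, -0.009], [-0.344, -0.433, -0.833], [0.506, 0.662, -0.553]] [-0.442, 0.213, 1.362]
top [[353.7, 0.0, 254.3], [0.0, 353.7, 188.3], [0.0, 0.0, 1.0]] -0.09954928251009379 [[0.019, -1.0, 0.001], [-0.999, -0.019, -0.043], [0.043, 0.0, -0.999]] [-0.076, 0.513, 1.061]
0.1 [ 0.19043669 -0.59491448  0.22980537] [ 9.88022548e-01  1.54308138e-01 -1.30208619e-04 -6.52652906e-04] 0.087095257540015
```

View pics/top0.png

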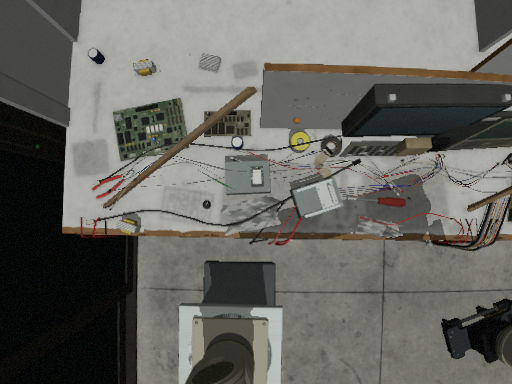

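View pics/scene0.png

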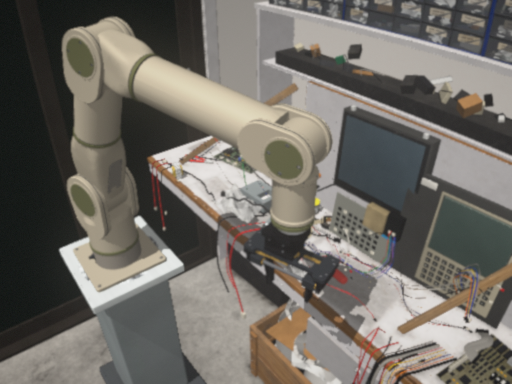

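The top view shows the open-welled box at about (247,175) with its white key at (257,177), and the guarded box at about (317,198). The knob is at (207,204), the capacitor at (237,142) and the screwdriver at (390,201). I'll zoom in next.

```bash
python3 - <<'E'
import cv2
a=cv2.imread("pics/top0.png")[135:250,190:350]
cv2.imwrite("pics/crop0.png",cv2.resize(a,None,fx=5,fy=5,interpolation=cv2.INTER_CUBIC))
E
```

```text
(no output)
```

View pics/crop0.png

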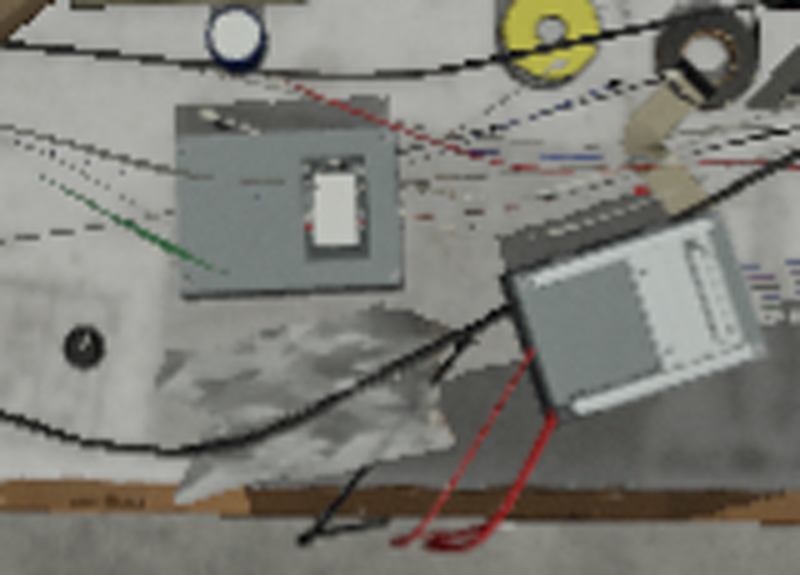

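The crop shows the guarded box top with corners at crop (512,277), (712,215), (765,345) and (553,415). The light guard plate spans about 635 to 745 and the ridge sits near (712,290). Its +y points left and slightly down. I'll cast rays to get positions.

```bash
cat > h.py <<'E'
import numpy as np, cv2
from bench import r, vision
def cast(c,uv,z):
    K=c["intrinsics"]; d0=(np.array(uv,float)-K[:2,2])/[K[0,0],K[1,1]]; d=d0.copy()
    for _ in range(20): d=d0/(1+c["k1"]*(d@d))
    R=np.array(c["R"]);C=-R.T@c["t"]; v=R.T@np.r_[d,1]
    return C+v*(z-C[2])/v[2]
def proj(c,X):
    p=np.array(c["R"])@X+c["t"]; d=p[:2]/p[2]; d=d*(1+c["k1"]*(d@d)); K=c["intrinsics"]
    return d*[K[0,0],K[1,1]]+K[:2,2]
E
python3 - <<'E'
from h import *
c=vision.camera("top")
P=[cast(c,(190+(u-2)/5,135+(v-2)/5),.05)[:2] for u,v in [(512,277),(712,215),(765,345),(553,415)]]
P=np.array(P);print(P.round(4),"sides",[np.linalg.norm(P[i]-P[i-1]).round(4) for i in range(4)])
g=c["color"]; m=(g.min(2)>150).astype(np.uint8); m[:175]=0; m[225:]=0; m[:,:300]=0; m[:,350:]=0
for k in cv2.findContours(m,cv2.RETR_EXTERNAL,cv2.CHAIN_APPROX_NONE)[0]:
    if cv2.contourArea(k)>30:
        b=cv2.boxPoints(cv2.minAreaRect(k)); print(cv2.contourArea(k),b.round(1).tolist(),np.array([cast(c,q,.055)[:2] for q in b]).round(4).tolist())
print("instr",cast(c,(345,155),.0),cast(c,(345,155),.1),cast(c,(345,135),.1))
x=cv2.cvtColor(g,cv2.COLOR_RGB2BGR)[165:230,290:365]
cv2.imwrite("pics/crop1.png",cv2.resize(x,None,fx=9,fy=9,interpolation=cv2.INTER_CUBIC))
E
```

```text
[[ 0.5092 -0.1767]
 [ 0.5479 -0.2942]
 [ 0.472  -0.3264]
 [ 0.4291 -0.2019]] sides [np.float64(0.084), np.float64(0.1237), np.float64(0.0824), np.float64(0.1317)]
500.5 [[296.20001220703125, 189.60000610351562], [331.0, 178.0], [340.29998779296875, 205.89999389648438], [305.5, 217.5]] [[0.5104, -0.1884], [0.5463, -0.2902], [0.4652, -0.3184], [0.4298, -0.2167]]
38.0 [[335.0, 176.0], [340.0, 176.0], [340.0, 186.0], [335.0, 186.0]] [[0.5524, -0.302], [0.5527, -0.3168], [0.5233, -0.317], [0.5231, -0.3022]]
38.0 [[344.0, 175.0], [349.0, 175.0], [349.0, 186.0], [344.0, 186.0]] [[0.5559, -0.3287], [0.5562, -0.3435], [0.5239, -0.3437], [0.5236, -0.3289]]
instr [ 0.6228683  -0.34556357  0.        ] [ 0.60853006 -0.31980016  0.1       ] [ 0.66546042 -0.31974563  0.1       ]
```

View pics/crop1.png

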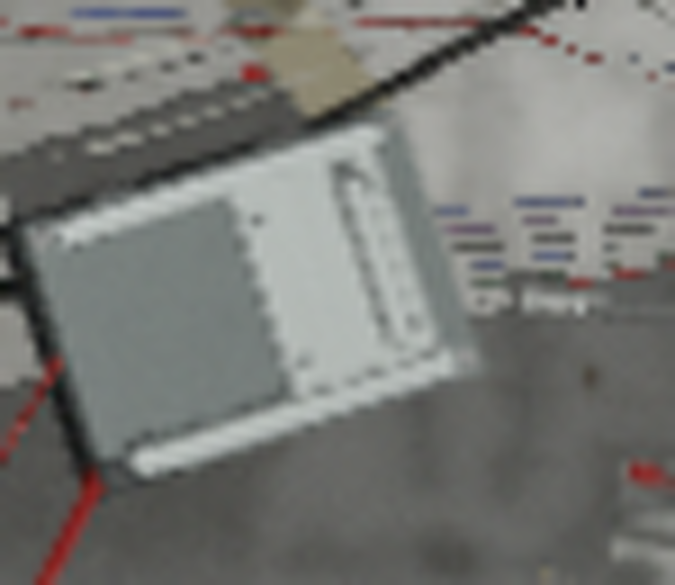

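The guard-and-rails rectangle measures 86 × 108 mm, against 86 × 110 mm expected. That puts the box centre at about (0.488,-0.252), turned about 19.3°. In crop1 the ridge top is near (390,260) and the guard's left edge near (265,295). Next I'll check the guard offset and whether the gripper body clears the instrument behind.

```bash
python3 - <<'E'
from h import *
c=vision.camera("top")
a=.337; O=np.array([.488,-.252]); ex=np.array([np.cos(a),np.sin(a)]); ey=np.array([-np.sin(a),np.cos(a)])
for n,(u,v),z in [("ridge",(388,258),.068),("guard +y edge",(265,295),.054)]:
    p=cast(c,(290+(u-4)/9,165+(v-4)/9),z)[:2]; print(n,p.round(4),((p-O)@ex).round(4),((p-O)@ey).round(4))
s=vision.camera("scene")
for z in (0,.05,.1): print(z, proj(s,cast(c,(342,156),z)).round(0))
x=cv2.cvtColor(s["color"],cv2.COLOR_RGB2BGR)[100:290,220:440]
cv2.imwrite("pics/crop2.png",cv2.resize(x,None,fx=3.5,fy=3,interpolation=cv2.INTER_CUBIC))
E
```

```text
ridge [ 0.5014 -0.2926] -0.0008 -0.0428
guard +y edge [ 0.4891 -0.2556] -0.0001 -0.0038
0 [331. 232.]
0.05 [328. 219.]
0.1 [325. 206.]
```

View pics/crop2.png

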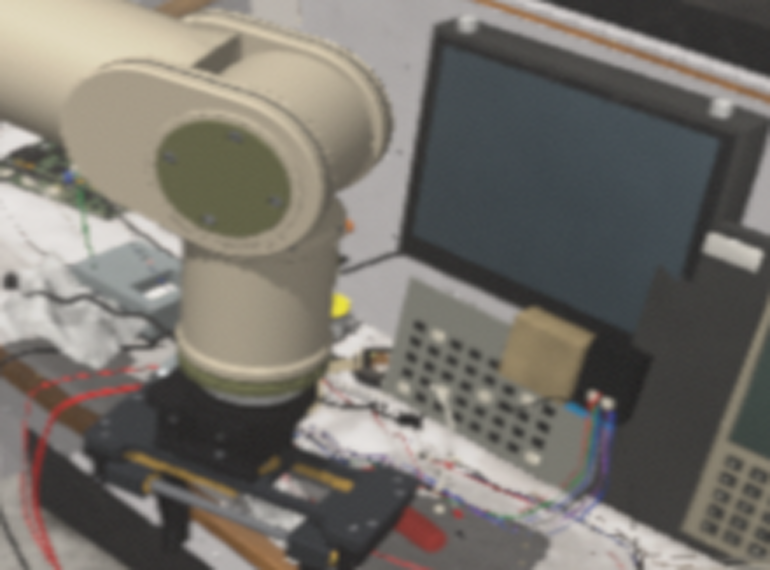

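The panel's lower corner matches at z≈0, at (0.62,-0.345), and it slopes back, so the gripper body clears it. The guard is near 0. I'll move above the -y side of the ridge, target TCP (0.508,-0.310), turning +91.5° with the fingers shut.

Call:
{"method": "drive_tool", "body": {"series": [[[2, 1.8, 0], 5], [[2, 1.8, 0], 5], [[2, 1.8, 0], 5], [[2, 1.8, 0], 5], [[2, 1.8, 0], 5], [[2, 1.8, 0], 5], [[2, 1.8, 0], 5], [[2, 1.8, 0], 5], [[2, 1.8, 0], 5], [[2, 1.8, 0], 5]], "hand": 1, "newtons": 10}}

```text
time: 1.5
ee_pos: [0.3919, -0.414, 0.2306]
eef_rot: [0.829, 0.56, 0.0, 0.0]
ft_force: [-0.3, 0.1, -0.2]
width: 0.0011
grip_force: 0.0
```

Call:
{"method": "drive_tool", "body": {"series": [[[1.5, 1.3, 0], 5], [[1.5, 1.3, 0], 5], [[1.5, 1.3, 0], 5], [[1.5, 1.3, 0], 5], [[1.5, 1.3, 0], 5], [[1.4, 1.3, 0], 5], [[1.4, 1.3, 0], 5], [[1.5, 1.4, 0], 6.5], [[0, 0, 0], 0], [[0, 0, 0], 0]]}}

```text
time: 2.75
ee_pos: [0.5082, -0.3108, 0.2305]
eef_rot: [0.58, 0.815, -0.0, -0.0]
ft_force: [-0.4, 0.1, 0.7]
width: 0.0003
grip_force: 0.0
```

Call:
{"method": "drive_tool", "body": {"series": [[[0, 0, -2], 0], [[0, 0, -2], 0], [[0, 0, -2], 0], [[0, 0, -2], 0], [[0, 0, -2], 0], [[0, 0, -2], 0], [[0, 0, -2], 0], [[0, 0, -1], 0], [[0, 0, 0], 0], [[0, 0, 0], 0]]}}

```text
time: 4.0
ee_pos: [0.509, -0.3104, 0.0813]
eef_rot: [0.579, 0.815, 0.0, 0.001]
ft_force: [-0.8, -0.3, 0.1]
width: 0.0007
grip_force: 0.0
```

```bash
python3 - <<'E'
from h import *
s=vision.camera("scene");c=vision.camera("top"); p=proj(s,np.array([.5,-.28,.05])).astype(int);print(p,r.read_state()["ee_pos"])
f=lambda g:cv2.resize(cv2.cvtColor(g,cv2.COLOR_RGB2BGR),None,fx=5,fy=5,interpolation=cv2.INTER_CUBIC)
x=f(s["color"][p[1]-55:p[1]+55,p[0]-40:p[0]+40]); y=f(c["color"][140:250,285:365])
cv2.imwrite("pics/c3.png",np.hstack([x,y]))
E
```

```text
[294 226] [ 0.50903159 -0.31051827  0.08139521]
```

View pics/c3.png

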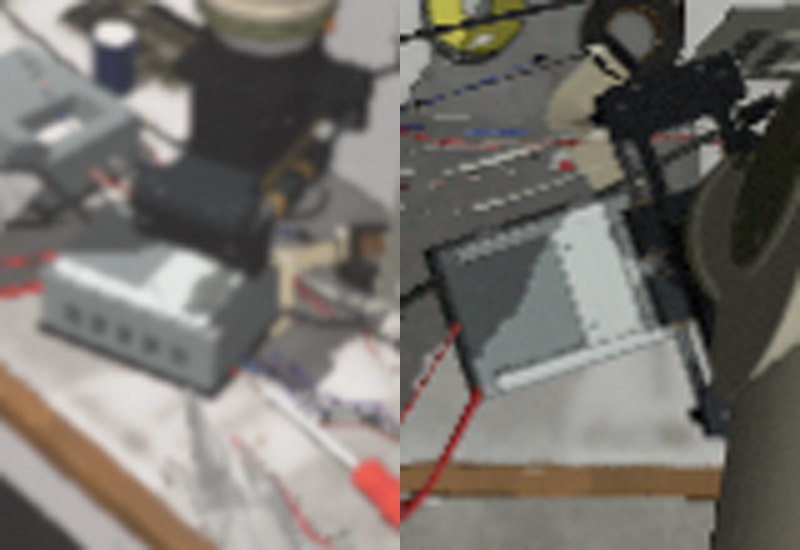

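The picture shows the gripper over the -y end of the guarded box, left of the screwdriver and clear of the panel. I'll go down and start pushing.

Call:
{"method": "drive_tool", "body": {"series": [[[0, 0, -0.7], 0], [[0, 0, -0.7], 0], [[0, 0, 0], 0], [[-0.17, 0.47, 0], 0], [[-0.17, 0.47, 0], 0], [[-0.17, 0.47, 0], 0], [[-0.17, 0.47, 0], 0], [[-0.17, 0.47, 0], 0], [[-0.17, 0.47, 0], 0], [[0, 0, 0], 0]]}}

```text
time: 5.35
ee_pos: [0.4981, -0.2815, 0.0666]
eef_rot: [0.579, 0.816, 0.0, -0.0]
ft_force: [0.6, -0.1, -0.8]
width: 0.0006
grip_force: 0.0
```

Call:
{"method": "drive_tool", "body": {"series": [[[-0.17, 0.47, 0], 0], [[-0.17, 0.47, 0], 0], [[-0.17, 0.47, 0], 0], [[-0.17, 0.47, 0], 0], [[-0.17, 0.47, 0], 0], [[-0.07, 0.19, 0], 0], [[-0.07, 0.19, 0], 0], [[-0.07, 0.19, 0], 0], [[0, 0, 0], 0], [[0, 0, 0], 0]]}}

```text
time: 6.6
ee_pos: [0.4887, -0.2556, 0.0669]
eef_rot: [0.58, 0.815, -0.0, 0.002]
ft_force: [7.5, -11.1, -7.8]
width: 0.0001
grip_force: 6.2
```

The force rise shows the guard is at its stop, with the TCP 2 mm short of my prediction, so the box origin is really about (0.4887,-0.254). I'll back off, lift and go over the well at (0.498,-0.280).

Call:
{"method": "drive_tool", "body": {"series": [[[0.17, -0.47, 0], 0], [[0.17, -0.47, 0.5], 0], [[0.17, -0.47, 1], 0], [[0.17, -0.47, 1], 0], [[0.17, -0.47, 0], 0], [[0.17, -0.43, 0], 0], [[0, 0, 0], 0], [[0, 0, 0], 0], [[0, 0, 0], 0], [[0, 0, 0], 0]]}}

```text
time: 7.85
ee_pos: [0.498, -0.2805, 0.0916]
eef_rot: [0.579, 0.815, 0.0, -0.0]
ft_force: [-0.5, 0.5, -0.8]
width: 0.0003
grip_force: 0.0
```

```bash
python3 - <<'E'
from h import *
s=vision.camera("scene");c=vision.camera("top"); p=[294,226]
f=lambda g:cv2.resize(cv2.cvtColor(g,cv2.COLOR_RGB2BGR),None,fx=5,fy=5,interpolation=cv2.INTER_CUBIC)
cv2.imwrite("pics/c4.png",np.hstack([f(s["color"][p[1]-55:p[1]+55,p[0]-40:p[0]+40]),f(c["color"][140:250,285:365])]))
E
```

```text
(no output)
```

View pics/c4.png

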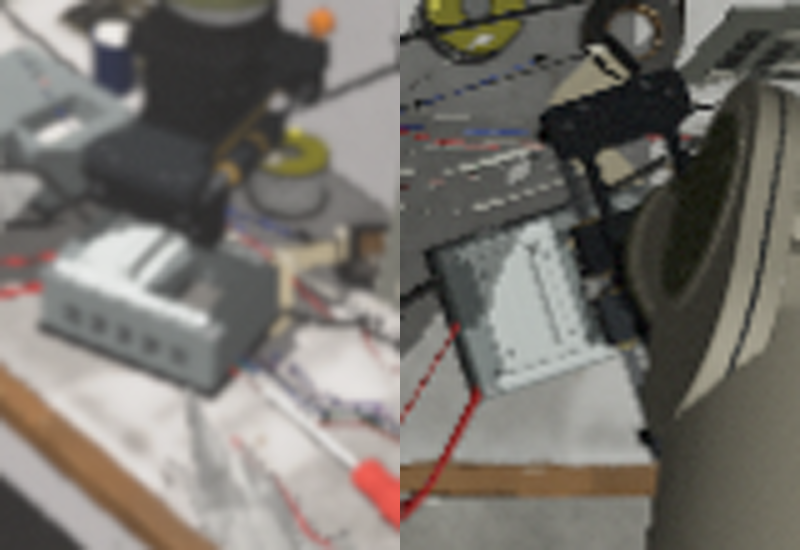

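The guard is fully open, the well shows at about (185,280) on the left and the fingers are over it. I'll press now, with the key top at TCP z=0.040 and fully down at 0.034.

Call:
{"method": "drive_tool", "body": {"series": [[[0, 0, -1.5], 0], [[0, 0, -1.5], 0], [[0, 0, -1.2], 0], [[0, 0, -0.6], 0], [[0, 0, -0.3], 0], [[0, 0, -0.3], 0], [[0, 0, -0.3], 0], [[0, 0, -0.2], 0], [[0, 0, 0], 0], [[0, 0, 0], 0]]}}

```text
time: 9.2
ee_pos: [0.4981, -0.2807, 0.0343]
eef_rot: [0.579, 0.815, -0.0, 0.0]
ft_force: [-8.6, 3.5, 21.0]
width: 0.0004
grip_force: 10.0
```

The tool stopped at 0.0343 with 21 N, so the key is at its stop. I'll hold briefly, then lift.

Call:
{"method": "drive_tool", "body": {"series": [[[0, 0, -0.1], 0], [[0, 0, 0], 0], [[0, 0, 0], 0], [[0, 0, 1.5], 0], [[0, 0, 1.5], 0], [[0, 0, 1.5], 0], [[0, 0, 1.8], 0], [[0, 0, 0], 0], [[0, 0, 0], 0], [[0, 0, 0], 0]]}}

```text
time: 10.45
ee_pos: [0.4976, -0.2805, 0.0939]
eef_rot: [0.579, 0.815, 0.0, -0.001]
ft_force: [0.0, -0.6, 0.5]
width: 0.0005
grip_force: 0.0
```

Call:
{"method": "drive_tool", "body": {"series": [[[-0.4, 1.1, 0], 0], [[-0.4, 1.1, 0], 0], [[-0.4, 1.1, 0], 0], [[-0.4, 1.2, 0], 0], [[-0.4, 1.2, 0], 0], [[0, 0, 0], 0], [[0, 0, -1], 0], [[0, 0, -1], 0], [[0, 0, -0.7], 0], [[0, 0, 0], 0]]}}

```text
time: 11.7
ee_pos: [0.4775, -0.2235, 0.0667]
eef_rot: [0.579, 0.815, 0.0, -0.001]
ft_force: [0.0, 0.3, -0.9]
width: 0.0007
grip_force: 0.0
```

Call:
{"method": "drive_tool", "body": {"series": [[[0.17, -0.47, 0], 0], [[0.17, -0.47, 0], 0], [[0.17, -0.47, 0], 0], [[0.17, -0.47, 0], 0], [[0.17, -0.47, 0], 0], [[0.17, -0.47, 0], 0], [[0.17, -0.47, 0], 0], [[0.17, -0.47, 0], 0], [[0.17, -0.47, 0], 0], [[0.17, -0.47, 0], 0]]}}

```text
time: 12.95
ee_pos: [0.495, -0.271, 0.0675]
eef_rot: [0.579, 0.815, 0.0, -0.0]
ft_force: [-2.1, 1.4, 0.0]
width: 0.0006
grip_force: 0.8
```

Call:
{"method": "drive_tool", "body": {"series": [[[0.12, -0.33, 0], 0], [[0.07, -0.19, 0], 0], [[0.07, -0.19, 0], 0], [[0.07, -0.19, 0], 0], [[0, 0, 0], 0], [[0, 0, 0], 0], [[0, 0, 0], 0], [[0, 0, 0], 0], [[0, 0, 0], 0], [[0, 0, 0], 0]]}}

```text
time: 14.2
ee_pos: [0.4972, -0.2765, 0.0673]
eef_rot: [0.578, 0.816, 0.001, -0.003]
ft_force: [-9.3, 12.3, 9.2]
width: 0.0002
grip_force: 7.2
```

The force shows the shut stop, and about 50 mm of travel is consistent with it. I'll back off, lift clear and check.

Call:
{"method": "drive_tool", "body": {"series": [[[-0.17, 0.47, 0], 0], [[-0.17, 0.47, 0], 0], [[0, 0, 2], 0], [[0, 0, 2], 0], [[0, 0, 2.5], 0], [[0, 0, 3], 0], [[0, 0, 3], 0], [[0, 0, 3], 0], [[0, 0, 0], 0], [[0, 0, 0], 0]]}}

```text
time: 15.45
ee_pos: [0.4948, -0.2704, 0.2231]
eef_rot: [0.579, 0.815, -0.0, 0.0]
ft_force: [-0.7, 0.2, 0.0]
width: 0.0003
grip_force: 0.0
```

Call:
{"method": "drive_tool", "body": {"series": [[[-1, -3, 0], 0], [[-1, -3, 0], 0], [[-1, -3, 0], 0], [[-1, -3, 0], 0], [[-1, -3, 0], 0], [[-1, -3, 0], 0], [[-1, -3, 0], 0], [[-1, -3, 0], 0], [[0, 0, 0], 0], [[0, 0, 0], 0]]}}

```text
time: 16.7
ee_pos: [0.4152, -0.5093, 0.2219]
eef_rot: [0.579, 0.816, 0.001, -0.001]
ft_force: [-0.3, -0.3, -0.2]
width: 0.0005
grip_force: 0.0
```

```bash
python3 - <<'E'
from h import *
s=vision.camera("scene");c=vision.camera("top"); p=[294,226]
f=lambda g:cv2.resize(cv2.cvtColor(g,cv2.COLOR_RGB2BGR),None,fx=5,fy=5,interpolation=cv2.INTER_CUBIC)
cv2.imwrite("pics/c5.png",np.hstack([f(s["color"][p[1]-55:p[1]+55,p[0]-40:p[0]+40]),f(c["color"][140:250,285:365])]))
print(r.read_state()["ft_force"])
E
```

```text
[ 0.88226387 -0.91162007  0.491423  ]
```

View pics/c5.png

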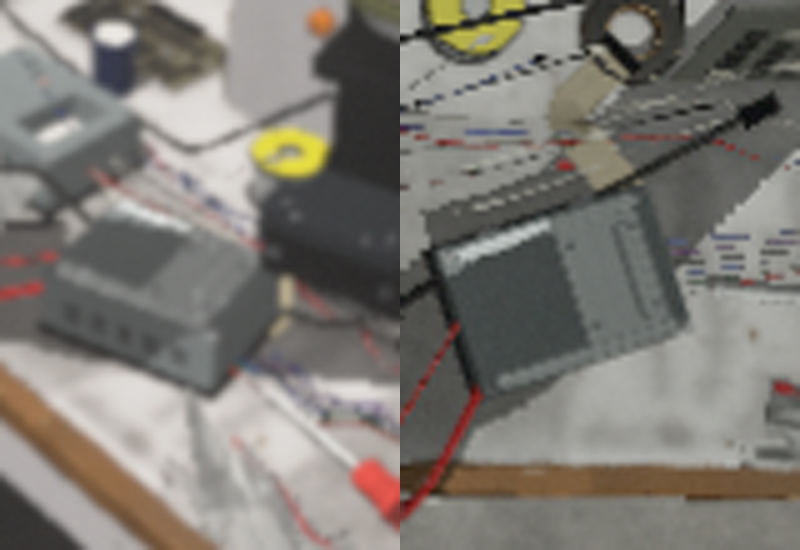

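The guard is back at its starting place: its edge is at (319,198) px, against (319,197) before. The capacitor and screwdriver haven't moved, and the arm is clear. I'll hand it in.

```bash
python3 -c "
from bench import r
print(r.close_job())"
```

```text
the job is handed in; nothing more can be done
None
```

I opened the guard to its stop, pressed the sunken key fully down, pushed the guard shut again and handed the job in at about 17 s; no verdict came back. The other key was left untouched, and nothing loose was touched.

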